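# Pack out the set-back stop and hold the strip pressed square

### The job

The aluminium strip on the assembly board has to bear squarely on two steel stops, but one stop is shorter and leaves a wider gap: stand the flat wooden spacer block (not the tapered wooden wedge) upright on the board in the gap between the strip and that shorter stop, facing the middle of the stop, the only place where it fits, and let go of it. Then push the middle of the strip away from the robot until it bears flush on the longer stop and on the spacer, so that it is square to the board and the spacer is clamped against its stop. Finish while still pressing the strip firmly (about 12 N is plenty), do not back off; never force the spacer in at the longer stop, and leave the wedge, marker, tape measure and feeler gauge where they are.

Things in the scene. Friction and masses are not known exactly. Their poses are not given: they have to be found in the camera images.
- board: waxed plywood assembly board, 200 (x) x 280 (y) x 12 mm thick, bolted to the bench (it cannot move; four 4 mm high bolt heads at its corners). Origin: centre of its underside, on the bench top; z up. Its +x axis is the push direction, from the strip towards the stops and roughly away from the robot; y lies along the strip
- long_stop: steel stop block fixed on the board, the longer of two: 60 mm (x) x 50 mm (y) x 36 mm high (two 4 mm bolt heads on top near its back). Origin: middle of the lower edge of its back face, on the board's top; axes parallel to the board's; its front face looks to -x. The two stops stand at y = +55 and -55 mm of the board, either way round, with their back faces in line
- long_stop_face (a point): middle of the lower edge of the longer stop's front face (which looks to -x), at the height of the board's top; axes as the board's. The strip starts 4 to 11 mm before this face, too narrow for the spacer
- short_stop: steel stop block fixed on the board, the shorter of two: 44 mm (x) x 50 mm (y) x 36 mm high, so its front face is set back 16 mm from the longer one's. Origin and axes as for the longer stop
- short_stop_face (a point): middle of the lower edge of the shorter stop's front face (which looks to -x), at the height of the board's top; axes as the board's. The gap from here to the strip starts 20 to 27 mm wide
- strip: loose aluminium strip standing on edge on the board in front of both stops: 30 mm thick (x) x 200 mm long (y) x 36 mm high, about 0.6 kg, slides easily on the waxed board (1 to 2 N). Origin: centre of its underside; x axis across its thickness, towards the stops. Push it level: pressing down on it at the same time only adds friction under it
- spacer: flat wooden spacer block standing upright on the bench, loose: 16 mm thick (x, the same everywhere) x 44 mm wide (y) x 70 mm tall, about 0.08 kg, with a dark cross hole mark near the top. Origin: centre of its underside; it is the same both ways round. Standing on the board it rises 34 mm above the strip and stops
- wedge: tapered wooden wedge standing upright on the bench, loose, a bystander: 30 mm thick at the foot, 10 mm at the top (x) x 44 mm wide (y) x 70 mm tall. Origin: centre of its underside. It and the spacer may stand in either of two places about 15 cm apart
- marker: paint marker, white and black, lying on the bench, 16 mm thick x 125 mm long (y); bystander. Origin: centre of its underside
- tape_measure: yellow tape measure standing on the bench, 38 x 82 x 65 mm; bystander. Origin: centre of its underside
- feeler_gauge: closed steel feeler gauge lying on the bench, 13 x 93 (y) x 12 mm; bystander. Origin: centre of its underside

How it is judged:
On the way:
1. the spacer stands on the board between the strip and the shorter stop, let go (y of spacer in the frame of short_stop_face between -0.015 and 0.015 m and z of spacer in the frame of short_stop_face between -0.004 and 0.004 m and angle between spacer's own z axis and vertical below 0.06 rad and contact force between the fingers and spacer below 0.1 N and x of spacer in the frame of short_stop_face between -0.025 and -0.004 m), for 0.2 s.
At the end, for the whole second after the job is handed in: Spacer upright on the board against the shorter stop (2.5 mm; 15 mm of its middle), not touched. Strip on the board, along it within 30 mm of the middle, square (0.025 rad), within 2.5 mm of the longer stop; robot presses it over 3 N, each of the three contacts carries over 1 N, all at rest (y of spacer in the frame of short_stop_face between -0.015 and 0.015 m and z of spacer in the frame of short_stop_face between -0.004 and 0.004 m and angle between spacer's own z axis and vertical below 0.06 rad and contact force between the fingers and spacer below 0.1 N and x of spacer in the frame of short_stop_face between -0.0105 and -0.0055 m and x of strip in the frame of long_stop_face between -0.0175 and -0.0125 m and y of strip in the frame of board between -0.03 and 0.03 m and angle between the y axis of strip and the y axis of board, either way round below 0.025 rad and angle between strip's own z axis and vertical below 0.05 rad and z of strip in the frame of board below 0.016 m and contact force between strip and long_stop above 1 N and contact force between strip and spacer above 1 N and contact force between spacer and short_stop above 1 N and contact force between any of the fingers, the arm and strip above 3 N and linear speed of each of strip, spacer below 0.01 m/s); the arm keeps its last pose, push and grip.
It fails at once if the spacer is forced in between the strip and the longer stop (z of spacer in the frame of long_stop_face below 0.03 m and x of spacer in the frame of long_stop_face between -0.03 and 0 m and y of spacer in the frame of long_stop_face between -0.035 and 0.035 m).
It fails at once if the wedge is pushed more than 30 mm away or knocked over (distance of wedge from where it was at the start of the episode above 0.03 m or angle between wedge's own z axis and vertical above 0.5 rad).
It fails at once if the marker is pushed more than 30 mm away or knocked over (distance of marker from where it was at the start of the episode above 0.03 m).
It fails at once if the tape measure is pushed more than 30 mm away or knocked over (distance of tape_measure from where it was at the start of the episode above 0.03 m or angle between tape_measure's own z axis and vertical above 0.5 rad).
It fails at once if the feeler gauge is pushed more than 30 mm away or knocked over (distance of feeler_gauge from where it was at the start of the episode above 0.03 m or angle between feeler_gauge's own z axis and vertical above 0.5 rad).
It also fails if it takes over 51 s, if anything falls off the work surface, if the arm or the gripper's body presses on something with over 40 N, if the wrist force passes 120 N, or if a joint passes its speed limit or range.

### The arm

A 7-joint arm with a two-finger parallel gripper is mounted at the origin on a cart in front of the work surface, level with it; the furniture and walls round the work are solid. World frame = base frame: x ahead of the robot, y to its left, z up, the work surface at z = 0. Lengths are in m, angles in rad, forces in N, time in s.
With the tool pointing down it reaches from about 0.425 to 0.925 m from the base axis. Payload 6.8 kg.
Tool frame: the origin (TCP) lies between the finger pads; the fingertips stand 22 mm ahead of it and the grasp point (between the pads) lies 3 mm ahead of it (env.tip_extent is the distance from the TCP to the fingertips, in m); z points along the fingers, y is the line along which they close (so a half turn about z gives the same grasp; the last joint's range is limited). The gripper opens to 85 mm and grips with 20 to 120 N. Pads are 22 mm wide; open, the fingers measure 114 mm over their backs; the gripper's body (76 mm by 85 mm) begins 54 mm behind the grasp point. The pads swing forward as they close: fully open they stand 13 mm farther back than shut.
Start: joints at [-1.346, 0.477, 0.022, 1.555, -0.011, 1.109, -0.083], TCP at [0.221, 0.638, 0.253] pointing down, gripper open.
Joint ranges: [-2.96, 2.96], [-0.34, 2.1], [-1.41, 1.46], [0.24, 2.44], [-1.37, 4.51], [0.17, 1.92], [-2.96, 2.96]. Speed limits (rad/s): [2.39, 2.39, 3.14, 3.14, 3.14, 3.14, 3.14].

### API

Orientations are given as a 3x3 rotation matrix whose columns are the frame's x, y, z axes.
In Python, from plant import env gives the robot as it stands.
- The arm moves only by the shell command python3 inch.py 'ROWS' [FORCE]. ROWS is a JSON list of rows, 1 to 5 of them, each an object with the fields aperture (the finger opening in m), x, y, z (the shift in shares of the most that a row can go, 1 being 50 mm), wx, wy, wz (a rotation vector in a scale on which 1.0 is pi rad); a field left out counts as zero (the opening has to be given); each row shifts and turns the commanded pose from where the row before left it, along the tool's axes as they then stand; what a row does not reach is not made up. A row lasts 1/10 s, in which the tool goes at most 0.05 m and 0.15 rad, less where a joint would pass 70% of its speed; a pose out of reach is approached as far as the arm can. The fingers move at their own pace and stop on an object; FORCE is the grip in N (left out, the last holds). Time passes only in rows, so rows that do not move let the fingers close. It prints the time, the measured TCP pose, the force, the opening and the grip force at its end. No shift or turn number may pass 1 either way. Input that does not fit is refused with a message, and nothing moves.
- env.state(): the state, without advancing time (a new reading comes with each control period).
- env.get_image(name): name is "scene" or "top"; returns the picture (384x512x3 uint8, red, green, blue); there is no depth.
- env.get_calibration(name): a dict with "intrinsics" (3x3 intrinsics, pixels), "R" (3x3) and "t" (3): a world point X has camera coordinates R X + t. Camera axes: x right, y down, z forward; pixel columns grow to the right and rows downward; lengths in m; the calibration is good to about 2 mm. A picture is of the moment at which its call begins. get_calibration takes no time and is no camera call.
- env.job_done(): hands the job in; it is judged then, once.
The state is a dict: "clock": time; "joint_positions": joint angles; "qvel": joint speeds; "joint_torque": joint torques, N m; "tool_pos": TCP position; "orientation": TCP orientation; "contact_force": force on the tool from outside, world axes, zero at the start; "wrist_torque": the same for the moment, N m; "grip_width": finger opening in m; "gripper_force": force on a finger pad.
Only numpy, scipy, OpenCV 4.12 (cv2) and the standard library are available. Lean on these libraries where they do the work, as an engineer would, in place of code of your own. Each camera call takes 0.05 s, during which the arm holds its last target. There are 200 camera calls.

## Working session

There is one attempt and no reset: what is moved stays moved. The work goes in short steps, Python scripts to look and compute and a shell command to move; the robot and the scene stay as the last step left them, time stands still between calls to the robot, and variables do not carry over. Pictures are saved under pics/ and viewed, at most 10 in all, crops included, and the job is handed in when it is done.

```bash
ls; mkdir -p pics
python3 - <<'E'
from plant import env
import cv2,numpy as np
for n in("scene","top"):
    cv2.imwrite(f"pics/{n}0.png",env.get_image(n)[...,::-1]); c=env.get_calibration(n); print(n,c)
s=env.state(); print(s["clock"],s["tool_pos"],s["orientation"],s["grip_width"],env.tip_extent)
E
```

```text
inch.py
pics
plant.py
scene {'intrinsics': array([[444.43624782,   0.        , 247.95197364],
       [  0.        , 444.43624782, 184.49494916],
       [  0.        ,   0.        ,   1.        ]]), 'R': array([[ 0.742247  , -0.67008003, -0.00788342],
       [-0.45310862, -0.49317122, -0.74261344],
       [ 0.49372257,  0.55477464, -0.66967389]]), 't': array([-0.37637494,  0.37334107,  0.77548602])}
top {'intrinsics': array([[397.81929546,   0.        , 267.48393682],
       [  0.        , 397.81929546, 190.11810406],
       [  0.        ,   0.        ,   1.        ]]), 'R': array([[-0.02385941, -0.99968385,  0.00793329],
       [-0.9953625 ,  0.02301506, -0.09340126],
       [ 0.09318915, -0.01012499, -0.99559694]]), 't': array([0.10434745, 0.630951  , 1.07455903])}
0.1 [0.22037238 0.63749955 0.25242855] [[-9.45131391e-01  3.26690200e-01 -4.07951376e-04]
 [ 3.26690426e-01  9.45130046e-01 -1.60070181e-03]
 [-1.37366491e-04 -1.64614734e-03 -9.99998636e-01]] 0.08507396766739264 0.022
```

View pics/scene0.png

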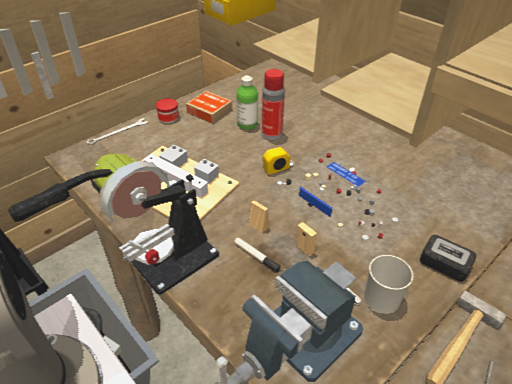

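View pics/top0.png

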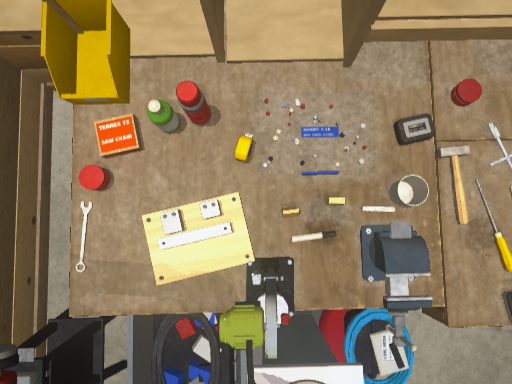

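Run:
```python
import cv2,numpy as np
t=cv2.imread("pics/top0.png"); s=cv2.imread("pics/scene0.png")
cv2.imwrite("pics/c1.png",cv2.resize(t[185:290,135:260],None,fx=5.7,fy=5.7,interpolation=cv2.INTER_CUBIC))
a=cv2.resize(t[190:225,275:350],(750,350),interpolation=cv2.INTER_CUBIC)
b=cv2.resize(s[190:260,235:335],None,fx=3.5,fy=3.5,interpolation=cv2.INTER_CUBIC)
b=np.pad(b,((0,0),(0,400),(0,0)))
cv2.imwrite("pics/c2.png",np.vstack([a,b]))
```

```text
(no output)
```

View pics/c1.png

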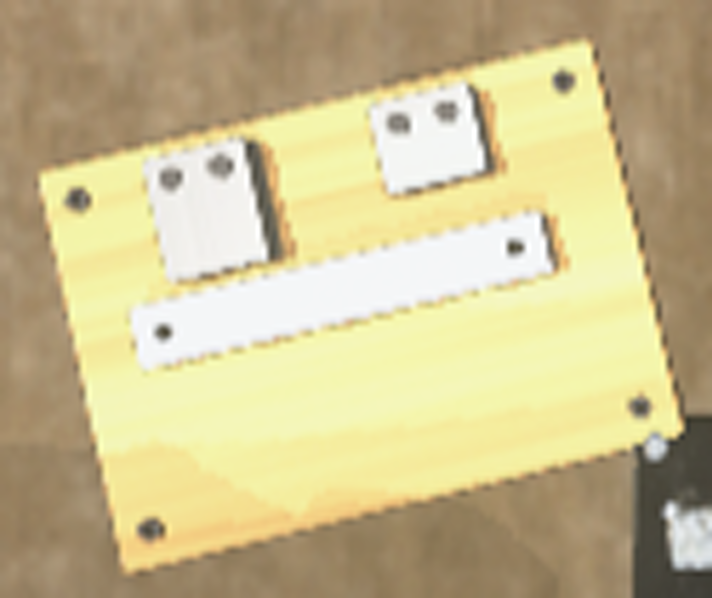

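View pics/c2.png

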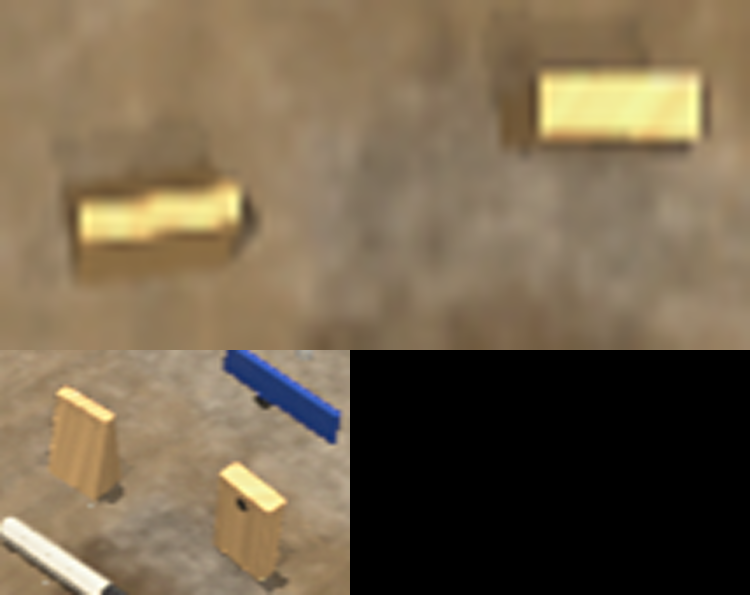

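```bash
cat > h.py <<'E'
from plant import env
import numpy as np
def px2w(uv,z,name="top"):
    c=env.get_calibration(name);R,t=c["R"],c["t"]
    d=R.T@np.linalg.solve(c["intrinsics"],[*uv,1]);o=-R.T@t
    return o+d*(z-o[2])/d[2]
def proj(X,name="top"):
    c=env.get_calibration(name);p=c["intrinsics"]@(c["R"]@np.asarray(X)+c["t"]);return p[:2]/p[2]
def crop(p,f,off): return (np.array(p)+.5)/f-.5+np.array(off)
E
python3 - <<'E'
from h import *
np.set_printoptions(precision=4,suppress=True)
W=lambda P,z:np.array([px2w(crop(p,5.7,(135,185)),z) for p in P])
def fit(A,Wp): # 2D rigid model A->W
    a=A-A.mean(0);w=Wp[:,:2]-Wp[:,:2].mean(0)
    th=np.arctan2((a[:,0]*w[:,1]-a[:,1]*w[:,0]).sum(),(a*w).sum())
    c,s=np.cos(th),np.sin(th);R=np.array([[c,-s],[s,c]]);o=Wp[:,:2].mean(0)-R@A.mean(0)
    return th,R,o,A@R.T+o-Wp[:,:2]
B=np.array([[.1,.14],[.1,-.14],[-.1,-.14],[-.1,.14]])
th,R,o,r=fit(B,W([(40,175),(590,40),(683,433),(125,573)],.012));print("board",th,o,r*1e3)
loc=lambda P,z:(W(P,z)[:,:2]-o)@R
print("short",loc([(370,103),(468,85),(488,172),(392,195)],.048))
print("long",loc([(145,158),(245,140),(270,260),(172,282)],.048))
st=[(132,312),(542,213),(556,268),(145,368)]
print("strip",loc(st,.048))
S=np.array([[.015,.1],[.015,-.1],[-.015,-.1],[-.015,.1]])
ths,Rs,os,r=fit(S,W(st,.048));print("strip",ths,os,r*1e3,(os-o)@R)
sp=[px2w(crop(p,10,(275,190)),.07) for p in [(538,72),(702,72),(702,140),(538,140)]];print("spacer",np.array(sp),np.mean(sp,0))
wp=[px2w(crop(p,10,(275,190)),.07) for p in [(78,200),(242,185),(242,225),(80,242)]];print("wedge",np.array(wp),np.mean(wp,0))
c=np.mean(sp,0)
for dx in(-.008,.008):
  for dy in(-.022,.022): print("scene",proj(c+[dx,dy,0],"scene"))
for n,uv,z in (("tape",(244,148),.065),("marker",(314,237),.008),("gauge",(378,209),.006)):print(n,px2w(uv,z))
print(px2w((270,262),0.1),px2w((250,275),.0))
E
```

```text
board 0.2172893962204353 [0.506  0.2864] [[ 1.1673  2.0491]
 [ 1.3368 -0.8751]
 [-1.129  -2.0759]
 [-1.3751  0.9019]]
short [[ 0.0908 -0.0317]
 [ 0.0881 -0.0789]
 [ 0.0454 -0.0787]
 [ 0.0457 -0.0321]]
long [[0.0907 0.0778]
 [0.0878 0.0299]
 [0.0296 0.0308]
 [0.0305 0.078 ]]
strip [[ 0.0213  0.0993]
 [ 0.0204 -0.0992]
 [-0.0064 -0.0996]
 [-0.0058  0.099 ]]
strip 0.21398096139919098 [0.5133 0.2879] [[ 1.2984  0.828 ]
 [ 1.7957 -0.6501]
 [-1.4088 -0.789 ]
 [-1.6853  0.6111]] [ 0.0074 -0.0001]
spacer [[ 0.6079 -0.0721  0.07  ]
 [ 0.6068 -0.116   0.07  ]
 [ 0.5887 -0.1152  0.07  ]
 [ 0.5897 -0.0715  0.07  ]] [ 0.5983 -0.0937  0.07  ]
wedge [[0.5766 0.0516 0.07  ]
 [0.5796 0.0079 0.07  ]
 [0.5689 0.0082 0.07  ]
 [0.5654 0.0514 0.07  ]] [0.5726 0.0298 0.07  ]
scene [312.4566 236.0899]
scene [297.4829 224.9668]
scene [317.4045 232.3237]
scene [302.4283 221.3826]
tape [0.7459 0.1507 0.065 ]
marker [ 0.5004 -0.0378  0.008 ]
gauge [ 0.5746 -0.2217  0.006 ]
[0.4422 0.0882 0.1   ] [0.3992 0.1437 0.    ]
```

The scene view shows the right-hand block (≈(303,237)) with the dark hole mark, so it is the spacer. The left one (≈(259,215)) tapers. The short stop is the right one in the top view, (200–221,200–219). The measured sizes agree with those given.

The rows are not in the units I measure in: shifts go in shares of 50 mm and turns go in shares of pi rad. I convert before sending: -0.008 m is -0.16, 0.14 rad is 0.0446.

```bash
python3 inch.py '[{"aperture":0.05, "z":-0.16, "wz":0.0446}, {"aperture":0.05, "z":-0.16, "wz":0.0446}, {"aperture":0.05, "z":-0.16, "wz":0.0446}, {"aperture":0.05, "z":-0.16, "wz":0.0446}, {"aperture":0.05, "z":-0.16, "wz":0.0446}]' 40; python3 inch.py '[{"aperture":0.05, "wz":0.0446}, {"aperture":0.05, "wz":0.0446}, {"aperture":0.05, "wz":0.0446}, {"aperture":0.05, "wz":0.0446}, {"aperture":0.05}]'
cat > go.py <<'E'
import sys; from h import *
# go.py x y z yaw_of_tool_y : remaining shift in tool axes
x,y,z,a=map(float,sys.argv[1:]); s=env.state(); R=s["orientation"]
ty=np.arctan2(R[1,1],R[0,1])
print("d_tool",np.round(R.T@(np.array([x,y,z])-s["tool_pos"]),4),"rz",round(-(a-ty),4),"tilt",np.round(R[:2,2],4),"q",np.round(s["joint_positions"],2),"F",np.round(s["contact_force"],1),"t",s["clock"])
E
python3 go.py 0.598 -0.094 0.29 -0.025
```

```text
clock: 0.6
tool_pos: [0.2204, 0.6377, 0.2931]
orientation: [[-0.508, 0.862, -0.0], [0.862, 0.508, -0.001], [-0.001, -0.001, -1.0]]
contact_force: [0.4, 1.0, 0.3]
grip_width: 0.0503
gripper_force: 0.0
clock: 1.1
tool_pos: [0.2202, 0.6378, 0.2927]
orientation: [[0.023, 1.0, 0.0], [1.0, -0.023, -0.001], [-0.001, 0.0, -1.0]]
contact_force: [-0.1, 0.3, 0.7]
grip_width: 0.0501
gripper_force: 0.0
d_tool [-0.7229  0.3945  0.0035] rz 0.002 tilt [ 0.     -0.0011] q [-1.54  0.46  0.29  1.53 -0.14  1.18 -1.24] F [-0.1  0.3  0.7] t 1.1
```

Converted, 0.045 m is 0.9, -0.02 m is -0.4.

```bash
python3 inch.py '[{"aperture":0.05, "x":-0.2, "y":0.9}, {"aperture":0.05, "x":-0.4, "y":0.9}, {"aperture":0.05, "x":-0.4, "y":0.9}, {"aperture":0.05, "x":-0.4, "y":0.9}, {"aperture":0.05, "x":-0.4, "y":0.9}]'; python3 inch.py '[{"aperture":0.05, "x":-0.8, "y":0.6}, {"aperture":0.05, "x":-0.8, "y":0.6}, {"aperture":0.05, "x":-0.8, "y":0.6}, {"aperture":0.05, "x":-0.8, "y":0.6}, {"aperture":0.05, "x":-0.8, "y":0.6}]';python3 inch.py '[{"aperture":0.05, "x":-0.8, "y":0.2}, {"aperture":0.05, "x":-0.8, "y":0.2}, {"aperture":0.05, "x":-0.8}, {"aperture":0.05, "x":-0.8}, {"aperture":0.05, "x":-0.8}]'; python3 go.py 0.598 -0.094 0.29 -0.025
```

```text
clock: 1.6
tool_pos: [0.445, 0.5419, 0.2931]
orientation: [[0.018, 1.0, -0.0], [1.0, -0.018, -0.0], [-0.0, -0.0, -1.0]]
contact_force: [-0.4, 0.8, 0.6]
grip_width: 0.05
gripper_force: 0.0
clock: 2.1
tool_pos: [0.5898, 0.338, 0.2931]
orientation: [[0.018, 1.0, -0.0], [1.0, -0.018, -0.0], [-0.0, -0.0, -1.0]]
contact_force: [1.4, 0.4, -0.0]
grip_width: 0.05
gripper_force: 0.0
clock: 2.6
tool_pos: [0.6043, 0.1377, 0.2931]
orientation: [[0.018, 1.0, -0.0], [1.0, -0.018, -0.0], [-0.0, -0.0, -1.0]]
contact_force: [1.1, -1.2, -0.4]
grip_width: 0.05
gripper_force: 0.0
d_tool [-0.2317 -0.0022  0.0031] rz 0.0072 tilt [-0.0004 -0.0001] q [-0.66  0.37  0.44  1.67 -0.17  1.14 -0.19] F [ 1.1 -1.2 -0.4] t 2.6
```

Converted, -0.046 m is -0.92, 0.03 m is 0.6, 0.007 rad is 0.0022.

```bash
python3 inch.py '[{"aperture":0.05, "x":-0.92}, {"aperture":0.05, "x":-0.92, "wz":0.0022}, {"aperture":0.05, "x":-0.92, "z":0.2}, {"aperture":0.05, "x":-0.92, "z":0.6}, {"aperture":0.05, "x":-0.92, "z":0.6}]'; python3 inch.py '[{"aperture":0.05, "z":0.8}, {"aperture":0.05, "z":0.8}, {"aperture":0.05}]';python3 go.py 0.5983 -0.0937 0.064 -0.025
python3 - <<'E'
from h import *;import cv2
t=env.get_image("top")[...,::-1];s=env.get_image("scene")[...,::-1]
cv2.imwrite("pics/g1.png",np.hstack([cv2.resize(t[150:250,290:390],(400,400)),cv2.resize(s[140:270,250:380],(400,400))]))
E
```

```text
clock: 3.1
tool_pos: [0.5989, -0.084, 0.2285]
orientation: [[0.025, 1.0, 0.002], [1.0, -0.025, 0.0], [0.0, 0.002, -1.0]]
contact_force: [0.7, 0.2, -1.0]
grip_width: 0.0501
gripper_force: 0.0
clock: 3.4
tool_pos: [0.5949, -0.0818, 0.1436]
orientation: [[0.026, 1.0, -0.01], [1.0, -0.026, 0.0], [0.0, -0.01, -1.0]]
contact_force: [-0.8, 0.4, 0.3]
grip_width: 0.05
gripper_force: 0.0
d_tool [-0.0118  0.0045  0.0796] rz -0.0009 tilt [-0.0103  0.0005] q [-0.3   0.52  0.45  1.85 -0.29  0.85  0.26] F [-0.8  0.4  0.3] t 3.4
```

View pics/g1.png

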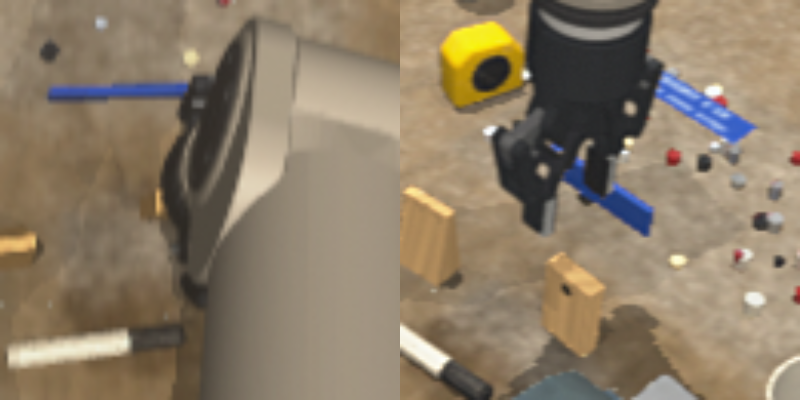

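The fingers are above the spacer and astride its thickness. The block at scene crop (575,300) is 12 mm further to −y.

Converted, 0.02 m is 0.4, -0.012 m is -0.24, -0.01 rad is -0.0032.

```bash
python3 inch.py '[{"aperture":0.05, "x":-0.24, "y":0.08, "wx":-0.0032}, {"aperture":0.05, "z":0.4}, {"aperture":0.05}]';python3 go.py 0.5983 -0.0937 0.064 -0.025
```

```text
clock: 3.8
tool_pos: [0.6029, -0.0953, 0.1292]
orientation: [[0.029, 1.0, 0.011], [1.0, -0.029, -0.001], [-0.0, 0.011, -1.0]]
contact_force: [-1.1, -0.3, -0.4]
grip_width: 0.05
gripper_force: 0.0
d_tool [ 0.0015 -0.0053  0.0652] rz -0.0038 tilt [ 0.0107 -0.0005] q [-0.27  0.54  0.44  1.85 -0.31  0.8   0.3 ] F [-1.1 -0.3 -0.4] t 3.8
```

```bash
python3 inch.py '[{"aperture":0.05}, {"aperture":0.05}, {"aperture":0.05}]';python3 go.py 0.5983 -0.0937 0.064 -0.025
```

```text
clock: 4.1
tool_pos: [0.6034, -0.0944, 0.1298]
orientation: [[0.029, 1.0, 0.012], [1.0, -0.029, -0.0], [0.0, 0.012, -1.0]]
contact_force: [0.4, -0.4, 0.2]
grip_width: 0.0497
gripper_force: 0.0
d_tool [ 0.0006 -0.0059  0.0657] rz -0.0036 tilt [ 0.0118 -0.0003] q [-0.27  0.54  0.44  1.85 -0.31  0.8   0.29] F [ 0.4 -0.4  0.2] t 4.1
```

Converted, -0.005 m is -0.1, 0.001 m is 0.02, 0.012 rad is 0.0038.

```bash
python3 inch.py '[{"aperture":0.05, "x":0.02, "y":-0.1, "wx":0.0038}, {"aperture":0.05}, {"aperture":0.05}]';python3 go.py 0.5983 -0.0937 0.064 -0.025
```

```text
clock: 4.4
tool_pos: [0.5977, -0.0931, 0.1287]
orientation: [[0.029, 1.0, -0.002], [1.0, -0.029, 0.0], [0.0, -0.002, -1.0]]
contact_force: [-0.7, -0.3, 0.9]
grip_width: 0.05
gripper_force: 0.0
d_tool [-0.0006  0.0008  0.0647] rz -0.0038 tilt [-0.002   0.0001] q [-0.27  0.54  0.44  1.86 -0.3   0.81  0.29] F [-0.7 -0.3  0.9] t 4.4
```

Slow descent, then grip.

Converted, 0.02 m is 0.4, 0.015 m is 0.3.

```bash
python3 inch.py '[{"aperture":0.05, "z":0.3}, {"aperture":0.05, "z":0.4}, {"aperture":0.05, "z":0.4}, {"aperture":0.05, "z":0.2}, {"aperture":0.05}]';python3 go.py 0.5983 -0.0937 0.064 -0.025;python3 inch.py '[{"aperture":0.01}, {"aperture":0.01}, {"aperture":0.01}, {"aperture":0.01}, {"aperture":0.01}]' 40;python3 go.py 0.5983 -0.0937 0.064 -0.025
```

```text
clock: 4.9
tool_pos: [0.5962, -0.0931, 0.0615]
orientation: [[0.029, 1.0, -0.006], [1.0, -0.029, 0.0], [-0.0, -0.006, -1.0]]
contact_force: [-0.1, 0.5, 0.1]
grip_width: 0.05
gripper_force: 0.0
d_tool [-0.0005  0.0021 -0.0025] rz -0.0041 tilt [-0.0057  0.0002] q [-0.23  0.63  0.39  1.88 -0.36  0.7   0.33] F [-0.1  0.5  0.1] t 4.9
clock: 5.4
tool_pos: [0.5983, -0.0934, 0.0645]
orientation: [[0.029, 1.0, -0.0], [1.0, -0.029, 0.0], [0.0, -0.0, -1.0]]
contact_force: [0.6, -0.8, 4.2]
grip_width: 0.0152
gripper_force: 45.9
d_tool [-0.0003  0.      0.0005] rz -0.0041 tilt [-0.0003  0.    ] q [-0.23  0.63  0.39  1.88 -0.35  0.7   0.33] F [ 0.6 -0.8  4.2] t 5.4
```

Converted, -0.05 m is -1, 0.03 m is 0.6.

```bash
python3 inch.py '[{"aperture":0.01, "z":-0.2}, {"aperture":0.01, "z":-0.8}, {"aperture":0.01, "z":-1}, {"aperture":0.01, "x":0.2, "z":-0.8}, {"aperture":0.01, "x":0.6}]'; python3 inch.py '[{"aperture":0.01, "x":0.8}, {"aperture":0.01, "x":0.8}, {"aperture":0.01, "x":0.8}, {"aperture":0.01, "x":0.8, "y":-0.2}, {"aperture":0.01, "x":0.8, "y":-0.2}]';python3 inch.py '[{"aperture":0.01, "x":0.8, "y":-0.4}, {"aperture":0.01, "x":0.6, "wz":-0.0255}, {"aperture":0.01, "wz":-0.0255}, {"aperture":0.01, "wz":-0.0274}, {"aperture":0.01}]'; python3 inch.py '[{"aperture":0.01}, {"aperture":0.01}]';python3 go.py 0.5511 0.2400 0.076 0.2173
```

```text
clock: 5.9
tool_pos: [0.6019, -0.0575, 0.2106]
orientation: [[0.036, 0.999, 0.009], [0.999, -0.036, -0.002], [-0.001, 0.009, -1.0]]
contact_force: [0.7, -0.6, -1.6]
grip_width: 0.0154
gripper_force: 45.3
clock: 6.4
tool_pos: [0.5842, 0.1487, 0.204]
orientation: [[0.029, 1.0, -0.002], [1.0, -0.029, 0.0], [-0.0, -0.002, -1.0]]
contact_force: [0.4, -0.1, -0.8]
grip_width: 0.015
gripper_force: 45.2
clock: 6.9
tool_pos: [0.5671, 0.2177, 0.204]
orientation: [[-0.217, 0.976, -0.002], [0.976, 0.217, -0.0], [0.0, -0.002, -1.0]]
contact_force: [-0.1, -0.6, -0.5]
grip_width: 0.0153
gripper_force: 45.2
clock: 7.1
tool_pos: [0.5671, 0.2173, 0.2038]
orientation: [[-0.213, 0.977, -0.002], [0.977, 0.213, -0.0], [0.0, -0.002, -1.0]]
contact_force: [0.1, -0.6, -1.4]
grip_width: 0.0149
gripper_force: 45.2
d_tool [ 0.0255 -0.0105  0.1278] rz -0.0023 tilt [-0.002  -0.0001] q [-0.75  0.43  0.37  1.79 -0.19  0.95 -0.08] F [ 0.1 -0.6 -1.4] t 7.1
```

Converted, 0.04 m is 0.8, -0.0105 m is -0.21, -0.002 rad is -0.0006.

```bash
python3 inch.py '[{"aperture":0.01, "x":0.5, "y":-0.21, "wz":-0.0006}, {"aperture":0.01, "z":0.8}, {"aperture":0.01, "z":0.8}, {"aperture":0.01}, {"aperture":0.01}]';python3 go.py 0.5511 0.2400 0.0765 0.2173
python3 - <<'E'
from h import *;import cv2
s=env.get_image("scene")[...,::-1];t=env.get_image("top")[...,::-1]
a=cv2.resize(s[130:230,130:250],(720,600),interpolation=cv2.INTER_CUBIC)
cv2.imwrite("pics/p1.png",a);cv2.imwrite("pics/p1t.png",t)
# expected scene pixel of spacer bottom/top corners from TCP
st=env.state();R=st["orientation"];p=st["tool_pos"]
for z in(-.0645,.0055):
  for x in(-.022,.022):
    for y in(-.008,.008):
      q=proj(p+R@np.array([x,y,-z]),"scene");print(z,x,y,np.round((q-[130,130]+.5)*6-.5))
E
```

```text
clock: 7.6
tool_pos: [0.5512, 0.2394, 0.124]
orientation: [[-0.216, 0.976, -0.003], [0.976, 0.216, -0.001], [-0.0, -0.003, -1.0]]
contact_force: [-0.2, -0.7, -0.2]
grip_width: 0.0156
gripper_force: 45.0
d_tool [0.0006 0.0002 0.0475] rz 0.0005 tilt [-0.0029 -0.0009] q [-0.76  0.53  0.33  1.86 -0.23  0.79 -0.09] F [-0.2 -0.7 -0.2] t 7.6
-0.0645 -0.022 -0.008 [440. 263.]
-0.0645 -0.022 0.008 [464. 242.]
-0.0645 0.022 -0.008 [361. 224.]
-0.0645 0.022 0.008 [385. 205.]
0.0055 -0.022 -0.008 [427. 131.]
0.0055 -0.022 0.008 [452. 112.]
0.0055 0.022 -0.008 [344.  94.]
0.0055 0.022 0.008 [370.  75.]
```

View pics/p1.png

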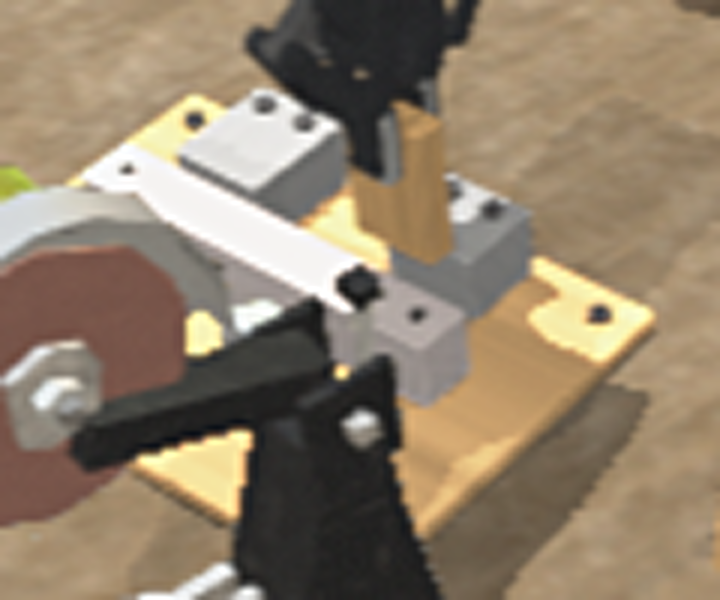

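The picture shows the spacer upright over the gap, with its bottom near corner at (433,262) in the crop, close to the predicted (440,263). I'll cross-check the gap from this view.

Run:
```python
from h import *
th=.2173;R=np.array([[np.cos(th),-np.sin(th)],[np.sin(th),np.cos(th)]]);o=np.array([.506,.2864])
for n,p,z in [("stop front-right top",(472,258),.048),("stop back-right",(530,212),.048),("strip +x-y",(468,315),.048),("strip -x-y",(402,350),.048),("long front-right",(258,190),.048),("long back right",(343,140),.048),("strip -x+y",(82,178),.048),("strip +x+y",(140,147),.048),("spacer low corner (tool)",(435,262),.0595)]:
    w=px2w(crop(p,6,(130,130)),z,"scene")[:2];print(n,np.round((w-o)@R,4))
```

```text
stop front-right top [ 0.0494 -0.0759]
stop back-right [ 0.0881 -0.0771]
strip +x-y [ 0.0198 -0.0979]
strip -x-y [-0.0128 -0.0893]
long front-right [0.031  0.0316]
long back right [0.0798 0.0245]
strip -x+y [-0.0079  0.1021]
strip +x+y [0.0232 0.0967]
spacer low corner (tool) [ 0.0284 -0.0739]
```

Converted, 0.01 m is 0.2, 0.0005 m is 0.01, 0.003 rad is 0.001.

```bash
python3 inch.py '[{"aperture":0.01, "x":0.01, "z":0.2, "wy":0.001}, {"aperture":0.01, "z":0.2}, {"aperture":0.01, "z":0.2}, {"aperture":0.01}, {"aperture":0.01}]';python3 go.py 0.5511 0.2400 0.0765 0.2173;python3 inch.py '[{"aperture":0.01, "z":0.16}, {"aperture":0.01, "z":0.08}, {"aperture":0.01}, {"aperture":0.01}]';python3 go.py 0.5511 0.2400 0.0765 0.2173
```

```text
clock: 8.2
tool_pos: [0.5507, 0.2403, 0.0933]
orientation: [[-0.217, 0.976, -0.003], [0.976, 0.217, 0.002], [0.003, -0.003, -1.0]]
contact_force: [-0.1, 0.2, -1.3]
grip_width: 0.0153
gripper_force: 45.1
d_tool [-0.0004  0.0004  0.0168] rz 0.0016 tilt [-0.0035  0.0025] q [-0.75  0.57  0.31  1.88 -0.25  0.74 -0.07] F [-0.1  0.2 -1.3] t 8.2
clock: 8.6
tool_pos: [0.5508, 0.2405, 0.0816]
orientation: [[-0.217, 0.976, -0.003], [0.976, 0.217, 0.003], [0.003, -0.002, -1.0]]
contact_force: [0.0, -0.2, -1.2]
grip_width: 0.0151
gripper_force: 45.1
d_tool [-0.0006  0.0002  0.0051] rz 0.0017 tilt [-0.0028  0.0029] q [-0.74  0.58  0.31  1.88 -0.26  0.71 -0.07] F [ 0.  -0.2 -1.2] t 8.6
```

No contact so far. I'll take the last 5 mm gently.

Converted, 0.003 m is 0.06, 0.001 m is 0.02.

```bash
python3 inch.py '[{"aperture":0.01, "z":0.06}, {"aperture":0.01, "z":0.02}, {"aperture":0.01, "z":0.02}, {"aperture":0.01}]';python3 go.py 0.5511 0.2400 0.0765 0.2173
```

```text
clock: 9.0
tool_pos: [0.5508, 0.2405, 0.0766]
orientation: [[-0.217, 0.976, -0.003], [0.976, 0.217, 0.003], [0.003, -0.002, -1.0]]
contact_force: [-0.3, -0.0, -1.5]
grip_width: 0.0154
gripper_force: 45.1
d_tool [-0.0006  0.0002  0.0001] rz 0.0017 tilt [-0.0029  0.0029] q [-0.74  0.59  0.3   1.88 -0.27  0.71 -0.06] F [-0.3 -0.  -1.5] t 9.0
```

Converted, 0.001 m is 0.02.

```bash
python3 inch.py '[{"aperture":0.01, "z":0.02}, {"aperture":0.01}, {"aperture":0.01}]';python3 inch.py '[{"aperture":0.01, "z":0.02}, {"aperture":0.01}, {"aperture":0.01}]'
```

```text
clock: 9.3
tool_pos: [0.5511, 0.2406, 0.0764]
orientation: [[-0.217, 0.976, -0.002], [0.976, 0.217, 0.003], [0.004, -0.001, -1.0]]
contact_force: [-1.4, 0.0, 5.6]
grip_width: 0.0153
gripper_force: 46.0
clock: 9.6
tool_pos: [0.5516, 0.2408, 0.0764]
orientation: [[-0.217, 0.976, -0.001], [0.976, 0.217, 0.004], [0.004, -0.0, -1.0]]
contact_force: [-2.7, -0.9, 13.3]
grip_width: 0.0151
gripper_force: 47.1
```

Converted, -0.0015 m is -0.03.

```bash
python3 inch.py '[{"aperture":0.01, "z":-0.03}, {"aperture":0.01}, {"aperture":0.02}, {"aperture":0.03}, {"aperture":0.045}]';python3 inch.py '[{"aperture":0.045}, {"aperture":0.045}]';python3 inch.py '[{"aperture":0.045, "z":-0.2}, {"aperture":0.045, "z":-0.6}, {"aperture":0.045, "z":-0.8}, {"aperture":0.045, "z":-0.8}, {"aperture":0.045, "z":-0.2}]'
python3 - <<'E'
from h import *;import cv2
s=env.get_image("scene")[...,::-1];t=env.get_image("top")[...,::-1]
f=lambda a:cv2.resize(a,(400,400),interpolation=cv2.INTER_CUBIC)
cv2.imwrite("pics/p2.png",np.hstack([f(s[130:220,150:240]),f(t[185:275,150:240])]))
E
```

```text
clock: 10.1
tool_pos: [0.5508, 0.2405, 0.076]
orientation: [[-0.217, 0.976, -0.003], [0.976, 0.217, 0.003], [0.003, -0.002, -1.0]]
contact_force: [-0.3, -1.3, 0.5]
grip_width: 0.0433
gripper_force: 0.0
clock: 10.3
tool_pos: [0.5508, 0.2405, 0.0762]
orientation: [[-0.217, 0.976, -0.003], [0.976, 0.217, 0.003], [0.003, -0.002, -1.0]]
contact_force: [0.0, 0.1, -0.5]
grip_width: 0.0449
gripper_force: 0.0
clock: 10.8
tool_pos: [0.5537, 0.2408, 0.2117]
orientation: [[-0.217, 0.976, 0.004], [0.976, 0.217, 0.007], [0.006, 0.006, -1.0]]
contact_force: [0.2, 1.0, 0.3]
grip_width: 0.0449
gripper_force: 0.0
```

View pics/p2.png

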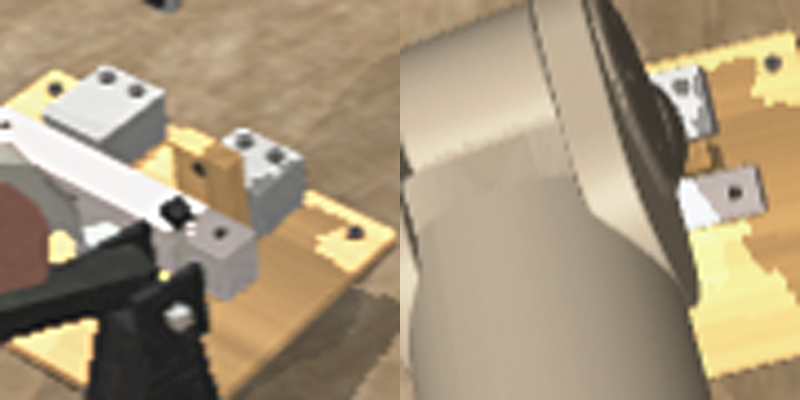

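Run:
```python
from h import *;import cv2
def tri(a,b):
    P=[]
    for n in("scene","top"):
        c=env.get_calibration(n);P.append(c["intrinsics"]@np.c_[c["R"],c["t"]])
    X=cv2.triangulatePoints(P[0],P[1],np.array(a,float),np.array(b,float))[:,0];X=X[:3]/X[3]
    return np.round(X,3),np.round(proj(X,"scene")-a,1),np.round(proj(X,"top")-b,1)
print("motor",tri((115,165),(240,322)));print("disc hub",tri((140,197),(268,298)));
t=cv2.imread("pics/top0.png");s=cv2.imread("pics/scene0.png")
f=lambda a:cv2.resize(a,(400,500),interpolation=cv2.INTER_CUBIC)
cv2.imwrite("pics/saw.png",np.hstack([f(s[130:305,0:225]),f(t[235:384,185:305])]))
```

```text
motor (array([0.321, 0.163, 0.249]), array([4. , 0.1]), array([-2.2,  3.8]))
disc hub (array([0.346, 0.109, 0.187]), array([10.3, -0.4]), array([-5.5,  9.5]))
```

View pics/saw.png

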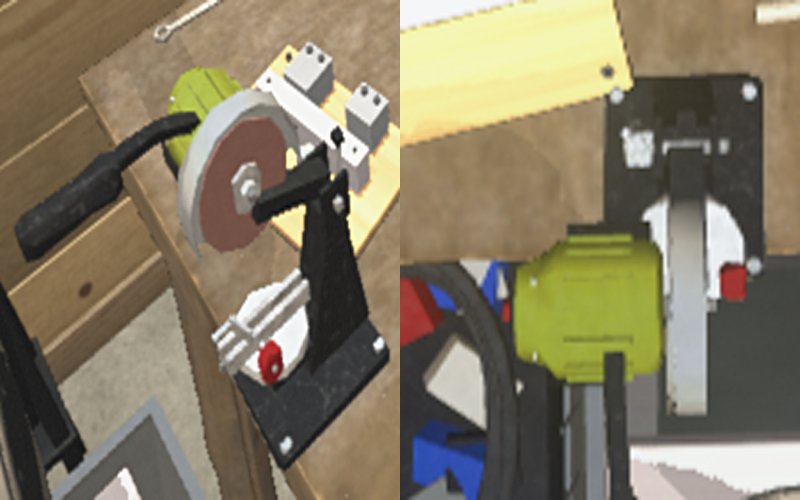

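The spacer stands upright in the gap in front of the short stop (scene crop (205,180)), with no tilt. The saw's motor sits at x<0.37, y<0.21, z≈0.25, clear of the push spot. Next I close the fingers, turn 90° and go behind the strip's middle.

Converted, -0.143 rad is -0.0455.

```bash
python3 inch.py '[{"aperture":0, "wz":-0.0452}, {"aperture":0, "wz":-0.0455}, {"aperture":0, "wz":-0.0455}, {"aperture":0, "wz":-0.0455}, {"aperture":0, "wz":-0.0455}]' 60; python3 inch.py '[{"aperture":0, "wz":-0.0455}, {"aperture":0, "wz":-0.0455}, {"aperture":0, "wz":-0.0455}, {"aperture":0, "wz":-0.0455}, {"aperture":0, "wz":-0.0455}]'; python3 inch.py '[{"aperture":0, "wz":-0.0452}, {"aperture":0}, {"aperture":0}]';python3 go.py 0.4699 0.2784 0.12 1.788
```

```text
clock: 11.4
tool_pos: [0.5501, 0.2397, 0.2044]
orientation: [[-0.807, 0.591, -0.005], [0.591, 0.807, 0.002], [0.005, -0.002, -1.0]]
contact_force: [-0.3, 0.3, -0.4]
grip_width: -0.0001
gripper_force: 0.0
clock: 11.9
tool_pos: [0.5501, 0.2397, 0.2043]
orientation: [[-0.997, -0.083, -0.006], [-0.083, 0.997, 0.002], [0.006, 0.002, -1.0]]
contact_force: [0.3, -0.3, 0.1]
grip_width: -0.0001
gripper_force: 0.0
clock: 12.2
tool_pos: [0.5506, 0.2398, 0.2051]
orientation: [[-0.977, -0.214, -0.005], [-0.214, 0.977, 0.002], [0.004, 0.003, -1.0]]
contact_force: [-0.2, -0.1, -0.4]
grip_width: -0.0004
gripper_force: 0.0
d_tool [0.0702 0.0547 0.0855] rz -0.0019 tilt [-0.0047  0.0023] q [-0.53  0.41  0.02  1.79 -0.02  0.95  1.29] F [-0.2 -0.1 -0.4] t 12.2
```

Converted, 0.04 m is 0.8, 0.03 m is 0.6, -0.004 rad is -0.0013.

```bash
python3 inch.py '[{"aperture":0, "x":0.6, "y":0.4, "wy":-0.0013}, {"aperture":0, "x":0.6, "y":0.4}, {"aperture":0, "x":0.2, "y":0.3}, {"aperture":0, "z":0.8}, {"aperture":0, "z":0.8}]'; python3 inch.py '[{"aperture":0}, {"aperture":0}]';python3 go.py 0.4699 0.2784 0.046 1.788
```

```text
clock: 12.7
tool_pos: [0.4711, 0.2803, 0.1265]
orientation: [[-0.976, -0.216, 0.004], [-0.216, 0.976, 0.006], [-0.005, 0.005, -1.0]]
contact_force: [0.9, 1.5, -1.4]
grip_width: -0.0001
gripper_force: 0.0
clock: 12.9
tool_pos: [0.4708, 0.2786, 0.1263]
orientation: [[-0.976, -0.216, -0.0], [-0.216, 0.976, 0.003], [-0.0, 0.003, -1.0]]
contact_force: [-0.1, 0.7, 0.4]
grip_width: -0.0001
gripper_force: 0.0
d_tool [ 0.0009 -0.0003  0.0803] rz 0.0002 tilt [-0.0002  0.0026] q [-0.64  0.43 -0.01  1.97  0.    0.74  1.14] F [-0.1  0.7  0.4] t 12.9
```

Converted, 0.03 m is 0.6, 0.01 m is 0.2.

```bash
python3 inch.py '[{"aperture":0, "z":0.6}, {"aperture":0, "z":0.6}, {"aperture":0, "z":0.2}, {"aperture":0, "z":0.2}, {"aperture":0}]';python3 inch.py '[{"aperture":0}, {"aperture":0}]';python3 go.py 0.4699 0.2784 0.046 1.788
```

```text
clock: 13.4
tool_pos: [0.4715, 0.2794, 0.0468]
orientation: [[-0.976, -0.217, 0.002], [-0.217, 0.976, 0.004], [-0.002, 0.004, -1.0]]
contact_force: [0.6, -0.0, 1.0]
grip_width: 0.0002
gripper_force: 0.0
clock: 13.6
tool_pos: [0.4719, 0.2797, 0.0476]
orientation: [[-0.976, -0.217, 0.003], [-0.217, 0.976, 0.005], [-0.004, 0.004, -1.0]]
contact_force: [-1.2, 0.2, 0.1]
grip_width: 0.0002
gripper_force: 0.0
d_tool [ 0.0022 -0.0008  0.0016] rz 0.0017 tilt [0.0029 0.0051] q [-0.64  0.55 -0.01  2.01  0.01  0.57  1.14] F [-1.2  0.2  0.1] t 13.6
```

Converted, -0.006 m is -0.12, -0.005 m is -0.1.

```bash
python3 inch.py '[{"aperture":0, "x":-0.12}, {"aperture":0, "x":-0.1}, {"aperture":0, "x":-0.06}, {"aperture":0, "x":-0.04}, {"aperture":0}]';python3 go.py 0.4699 0.2784 0.046 1.788;python3 inch.py '[{"aperture":0, "x":-0.03}, {"aperture":0, "x":-0.03}, {"aperture":0, "x":-0.03}, {"aperture":0, "x":-0.03}, {"aperture":0}]';python3 go.py 0.4699 0.2784 0.046 1.788
```

```text
clock: 14.1
tool_pos: [0.4871, 0.2827, 0.0464]
orientation: [[-0.976, -0.217, 0.001], [-0.217, 0.976, 0.004], [-0.002, 0.004, -1.0]]
contact_force: [0.3, -1.0, -0.8]
grip_width: 0.0002
gripper_force: 0.0
d_tool [ 0.0177 -0.0005  0.0004] rz 0.0017 tilt [0.0014 0.0039] q [-0.63  0.57 -0.01  1.97  0.01  0.59  1.15] F [ 0.3 -1.  -0.8] t 14.1
clock: 14.6
tool_pos: [0.4926, 0.284, 0.0463]
orientation: [[-0.976, -0.217, 0.001], [-0.217, 0.976, 0.004], [-0.002, 0.003, -1.0]]
contact_force: [-0.8, -0.5, -0.6]
grip_width: 0.0004
gripper_force: 0.4
d_tool [ 0.0233 -0.0005  0.0003] rz 0.0019 tilt [0.001  0.0037] q [-0.62  0.58 -0.01  1.96  0.01  0.6   1.15] F [-0.8 -0.5 -0.6] t 14.6
```

Converted, -0.001 m is -0.02.

```bash
for i in 1 2 3; do python3 inch.py '[{"aperture":0, "x":-0.02}, {"aperture":0}]' | grep -E "force|pos"; done;python3 go.py 0.4699 0.2784 0.046 1.788
```

```text
tool_pos: [0.4935, 0.2842, 0.0464]
contact_force: [-1.1, -0.8, -0.8]
gripper_force: 0.5
tool_pos: [0.4946, 0.2845, 0.0464]
contact_force: [-1.2, -0.7, -0.3]
gripper_force: 0.5
tool_pos: [0.4957, 0.2847, 0.0464]
contact_force: [-0.6, 0.4, -0.4]
gripper_force: 0.5
d_tool [ 0.0265 -0.0005  0.0004] rz 0.0019 tilt [0.0014 0.0039] q [-0.62  0.58 -0.01  1.95  0.01  0.6   1.15] F [-0.6  0.4 -0.4] t 15.2
```

Converted, -0.001 m is -0.02.

```bash
python3 inch.py '[{"aperture":0, "x":-0.02}, {"aperture":0}]'|grep -E "force|pos"; python3 inch.py '[{"aperture":0, "x":-0.02}, {"aperture":0}]'|grep -E "force|pos"; python3 inch.py '[{"aperture":0, "x":-0.02}, {"aperture":0}]'|grep -E "force|pos"
```

```text
tool_pos: [0.4966, 0.2848, 0.0465]
contact_force: [-1.9, -0.3, 0.0]
gripper_force: 0.7
tool_pos: [0.4967, 0.2848, 0.0463]
contact_force: [-5.0, -0.2, 2.2]
gripper_force: 2.2
tool_pos: [0.4967, 0.2848, 0.046]
contact_force: [-7.1, -2.4, 2.5]
gripper_force: 3.4
```

The rows are not in the units I measure in: shifts go in shares of 50 mm and turns go in shares of pi rad. I convert before sending: -0.001 m is -0.02.

```bash
python3 inch.py '[{"aperture":0, "x":-0.02}, {"aperture":0, "x":-0.02}, {"aperture":0, "x":-0.02}, {"aperture":0}, {"aperture":0}]'
python3 - <<'E'
from h import *;import cv2
s=env.get_image("scene")[...,::-1];t=env.get_image("top")[...,::-1]
f=lambda a:cv2.resize(a,(400,400),interpolation=cv2.INTER_CUBIC)
cv2.imwrite("pics/e1.png",np.hstack([f(s[130:220,150:240]),f(t[185:275,150:240])]))
E
```

```text
clock: 16.3
tool_pos: [0.4968, 0.2848, 0.0453]
orientation: [[-0.976, -0.219, -0.007], [-0.219, 0.976, -0.0], [0.007, 0.002, -1.0]]
contact_force: [-12.7, -2.0, 5.2]
grip_width: 0.0002
gripper_force: 6.7
```

View pics/e1.png

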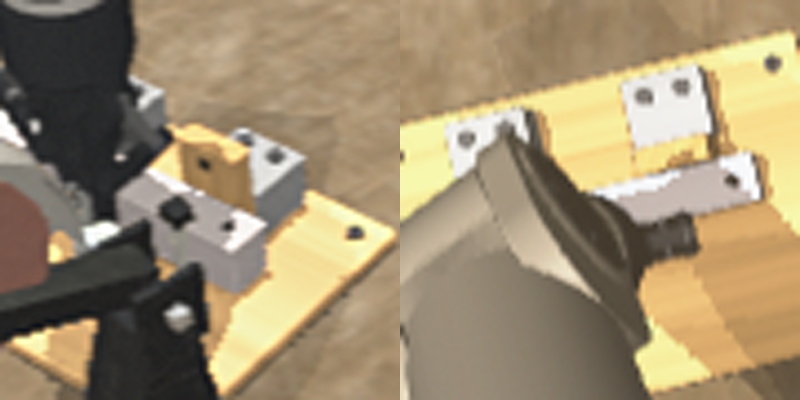

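The picture shows the spacer upright, clamped between the strip and the short stop, with the strip parallel to the stops. I'll ease the slight downward load and measure the strip's corner.

Converted, -0.001 m is -0.02.

```bash
python3 inch.py '[{"aperture":0, "z":-0.02}, {"aperture":0, "z":-0.02}, {"aperture":0}, {"aperture":0}, {"aperture":0}]'
python3 - <<'E'
from h import *
th=.2173;R=np.array([[np.cos(th),-np.sin(th)],[np.sin(th),np.cos(th)]]);o=np.array([.506,.2864])
f=400/90
for n,p,c,off in [("strip +x-y top",(351,153),"top",(150,185)),("strip -x-y top",(365,200),"top",(150,185)),("strip +x at y~0 top",(200,189),"top",(150,185)),("strip +x-y scene",(268,228),"scene",(150,130))]:
    w=px2w(crop(p,f,off),.048,c)[:2];print(n,np.round((w-o)@R,4))
E
```

```text
clock: 16.9
tool_pos: [0.4969, 0.2846, 0.0465]
orientation: [[-0.976, -0.219, -0.007], [-0.219, 0.976, -0.0], [0.007, 0.001, -1.0]]
contact_force: [-11.2, -0.6, -2.0]
grip_width: -0.0
gripper_force: 5.3
strip +x-y top [ 0.0288 -0.0981]
strip -x-y top [-0.0009 -0.0998]
strip +x at y~0 top [ 0.0295 -0.0041]
strip +x-y scene [ 0.0266 -0.0999]
```

The strip face is at x≈0.029 at both measured points (the long stop's face is at 0.030), so it is square. It presses steadily at about 11 N. Handing in.

```bash
python3 -c "
from plant import env
print(env.job_done())"
```

```text
the job is handed in; nothing more can be done
None
```

I stood the spacer upright in the gap at the short stop and let go of it. I then pushed the strip flush against the long stop and the spacer, and handed the job in at about 17 s while still pressing with about 11 N; the interface gave no verdict.

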